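# Fit the cell into a work lamp's spring holder

### The job

The work lamp lies face down with its back cover off and its battery holder empty. Fit the thick cell: press its flat end back against the coil spring with the nub end held up, then let the nub end down behind the retaining lip so that the cell lies level and fully home, nub on the contact under the lip. Push only as hard as the spring asks, never driving it hard solid or forcing the cell against the lip, and leave the thin cell and the measuring tape beside it where they are.

Things in the scene. Friction and masses are not known exactly. Their poses are not given: they have to be found in the camera images.
- lamp: Work lamp lying face down, held to the bench by magnet feet; it does not move. Grey housing 230 mm (x) by 150 mm (y), back cover off: rim 6 mm thick, top 42 mm above the bench; pan inside 32 mm above it. Origin on the bench under its middle. x runs along the black cell holder in the pan, from its coil spring (bracket end) to its contact (green board end, board at x 79 to 106 mm, 42 mm high).
- bay (a point): Nominal middle of the holder's floor, 36 mm above the bench; axes as the lamp's. The holder, with spring, contact and lip, is screwed somewhere along a slotted strip and sits up to 9 mm either way of here along x, unreported (y, z true). Floor 44 mm wide. Side ribs 12 mm high, inner faces at y +-17.5, stand only at x -49 to -26 and +23 to +38 mm; between, the sides are open for fingers (y +-69).
- spring_tip (a point): Nominal (same shift as the bay) centre of the free coil spring's tip, a steel cap 12 mm across, 16 mm above the holder's floor, 31.5 mm from its middle. It pushes back along +x with 1 N per mm and goes solid after 11.5 mm (30 mm high wall 18.5 mm behind the free tip). With the cell home it is pressed in by 5 mm. Its cap drags on the flat end as that is lowered.
- contact (a point): Nominal (same shift) centre of the brass positive contact, facing the spring, 16 mm above the holder's floor at x +36 mm, on a wall whose face is at x +37.5 mm. The nub rests on it when the cell is home; the flat end is then at x -36.5 mm.
- lip_edge (a point): Nominal (same shift) middle of the top edge of the retaining lip, 28 mm wide, that juts from the contact wall back to x +30 mm; top 37 mm, underside 34 mm above the holder's floor. To pass its edge when level, the cell's flat end must be pushed back past x -40 mm (spring in by 8.5 mm or more, at most 11.5), then let forward.
- cell: The lithium cell to be fitted, plain grey, 32 mm diameter, 70 mm long plus a nub 2.5 mm high and 10 mm across at its positive end, about 145 g, lying loose on the bench. Origin on its surface under the middle of its length (on the bench at the start), x along the cell towards the nub, z up as it lies at the start (the cell may roll about its x).
- cell_tail (a point): Centre of the cell's flat (negative) end, on its axis, 16 mm above the cell's origin.
- cell_nub (a point): Tip of the nub at the cell's positive end, on its axis.
- thin_cell: Bystander: a thinner cell, 21 mm diameter and 70 mm long, lying beside the cell. Origin on its underside.
- tape: Bystander: red measuring tape, 66 by 36 by 62 mm high, near the cell. Origin under its middle.
Mind the look-alikes: they are no part of the job. What is shaped like the cell but orange or pink is not meant.

How it is judged:
By the outcome, as a careful person would: the job done as asked, in the order asked, and still so for the second after the job is handed in, with the robot touching nothing.
It also fails if it takes over 70 s, if anything falls off the work surface, if the arm or the gripper's body presses on something with over 40 N, if the wrist force passes 120 N, or if a joint passes its speed limit or range.

### The arm

A 6-joint arm with a two-finger parallel gripper is mounted at the origin on the work surface. World frame = base frame: x ahead of the robot, y to its left, z up, the work surface at z = 0. Lengths are in mm, angles in degrees, forces in N, time in s.
With the tool pointing down it reaches from about 350 to 850 mm from the base axis. Payload 8.1 kg.
Tool frame: the origin (TCP) lies between the finger pads; the fingertips stand 17 mm ahead of it and the grasp point (between the pads) lies 2 mm behind it; z points along the fingers, y is the line along which they close (so a half turn about z gives the same grasp; the last joint's range is limited). The gripper opens to 85 mm and grips with 20 to 120 N. Pads are 22 mm wide; open, the fingers measure 114 mm over their backs; the gripper's body (76 mm by 85 mm) begins 54 mm behind the grasp point. The pads swing forward as they close: fully open they stand 13 mm farther back than shut.
Start: joints at [-73.018, 7.471, 85.268, -0, 87.261, -4.893], TCP at [223.575, -556.794, 248.292] pointing down, gripper open.
Joint ranges: [-169.43, 169.43], [-51.17, 129.36], [1.28, 143.12], [-76.62, 256.62], [0, 156.53], [-152.29, 152.29]. Speed limits (degrees/s): [136.94, 136.94, 159.86, 180, 180, 180].

### API

Orientations are given as [roll, pitch, yaw] about the fixed x, y, z axes, in that order (R = Rz(yaw) Ry(pitch) Rx(roll)).
In Python, from bench import sense, snapshot, hand_in, trace, place_of gives the robot as it stands.
- The arm moves only by the shell command python3 -m handwheel 'ROWS' [FORCE]. ROWS is JSON, a list of rows, each a list of 7 numbers: the opening, from -1 (shut) to 1 (fully open), then the shift along the tool's x, y, z in cm, then the turn, a rotation vector about the tool's x, y, z in rad. A call has 1 to 12 rows; each row shifts and turns the commanded pose from where the row before left it, along the tool's axes as they then stand; what a row does not reach is not made up. A row lasts 1/12 s, in which the tool goes at most 41.7 mm and 7.16 degrees, less where a joint would pass 70% of its speed; a pose out of reach is approached as far as the arm can. A call with a gripper value outside its range is refused whole. The fingers move at their own pace and stop on an object; FORCE is the grip in N (left out, the last holds). Time passes only in rows, so rows that do not move let the fingers close. It gives the time, the measured TCP pose, the force, the opening and the grip force at its end, in the units of the state.
- sense(): the state, without advancing time (a new reading comes with each control period).
- snapshot(name): name is "side" or "top"; returns a dict with "image" (400x640x3 uint8, red, green, blue), "intrinsics" (3x3 intrinsics, pixels), "R" (3x3) and "t" (3): a world point X has camera coordinates R X + t. Camera axes: x right, y down, z forward; pixel columns grow to the right and rows downward; lengths in mm; the calibration is good to about 2 mm. A picture is of the moment at which its call begins. There is no depth.
- hand_in(): hands the job in; it is judged then, once.
Trained networks look in a picture, given as the dict that the camera call returned (one of the last four; its "shot" number tells which), for a name from the list of things; names that differ only in an ending like _2 or _b are one class to them, and where a whole thing is asked for, a point or a joint stands for the part that bears it (a point fixed in the world has none). Each returns a list of dicts, best first, with "conf" (0 to 1); they miss things now and then, are a little off and sometimes report something else, mostly with a low value. They report only what shows in the picture. A call takes as long as a camera call. They do not tell look-alikes from the thing itself.
- trace(picture, query): "pixels" (400x640 bool, what is visible of it).
- place_of(picture, query): "location" ([x, y, z] in mm, in world coordinates, good to about 4 mm: a listed point, or the origin of a listed thing).
The state is a dict: "time": time; "joint_pos": joint angles; "qd": joint speeds; "joint_efforts": joint torques, N m; "tool_pos": TCP position; "tcp_rot": TCP orientation; "ft_force": force on the tool from outside, world axes, zero at the start; "wrist_torque": the same for the moment, N m; "finger_gap": finger opening in mm; "grip_force": force on a finger pad.
Only numpy, scipy, OpenCV 4.12 (cv2) and the standard library are available. Lean on these libraries where they do the work, as an engineer would, in place of code of your own. Each camera call takes 0.05 s, during which the arm holds its last target. There are 200 camera calls.

## Working session

There is one attempt and no reset: what is moved stays moved. The work goes in short steps, Python scripts to look and compute and a shell command to move; the robot and the scene stay as the last step left them, time stands still between calls to the robot, and variables do not carry over. Pictures are saved under pics/ and viewed, at most 10 in all, crops included, and the job is handed in when it is done.

```bash
mkdir -p pics
cat > h.py <<'E'
import numpy as np,cv2
from bench import *
def save(p,n): cv2.imwrite(f'pics/{n}.png',p['image'][:,:,::-1])
def proj(p,X):
    c=np.array(p['R'])@np.array(X,float)+np.array(p['t']);u=np.array(p['intrinsics'])@c;return u[:2]/u[2]
def ray(p,uv,z):
    R=np.array(p['R']);t=np.array(p['t']);C=-R.T@t
    d=R.T@np.linalg.inv(np.array(p['intrinsics']))@np.array([uv[0],uv[1],1.]);return C+d*(z-C[2])/d[2]
E
python3 - <<'E'
from h import *
print(sense())
ps={n:snapshot(n) for n in('top','side')}
for n,p in ps.items():
    save(p,n+'0'); print(n,-np.array(p['R']).T@p['t'],np.array(p['R']).round(2).tolist())
    for q in 'lamp bay spring_tip contact lip_edge cell cell_tail cell_nub thin_cell tape'.split():
        print(q,[(np.round(r['location'],1).tolist(),round(r['conf'],2),proj(p,r['location']).round().tolist()) for r in place_of(p,q)[:3]])
E
```

```text
{'time': 0.0, 'joint_pos': array([-7.30159955e+01,  7.51436503e+00,  8.53306088e+01, -2.25145845e-04,
        8.72637594e+01, -4.89349849e+00]), 'qd': array([-0.01647112, -0.10778681, -0.10241723, -0.038986  ,  0.02419728,
        0.00847566]), 'joint_efforts': array([ 2.05558623e-03, -5.69397962e+01, -5.00549948e+01, -7.08329276e-05,
        1.51605962e-02, -7.40623545e-05]), 'tool_pos': array([ 223.43088831, -556.26494512,  247.23943452]), 'tcp_rot': array([-1.79891644e+02, -9.05131827e-03,  2.18775054e+01]), 'ft_force': array([0.70535274, 0.30068195, 0.39494354]), 'wrist_torque': array([ 0.03195516, -0.01379417, -0.0043216 ]), 'grip_force': 0.0, 'finger_gap': 85.30437969499836}
top [493.68943102  35.61090765 897.06174121] [[0.02, -1.0, -0.04], [-0.99, -0.01, -0.15], [0.15, 0.04, -0.99]]
lamp [([606.9, -179.6, -2.7], 0.76, [434.0, 206.0]), ([570.2, 219.7, -0.7], 0.38, [256.0, 220.0])]
bay [([601.0, -181.8, 33.4], 0.62, [440.0, 207.0])]
spring_tip [([572.2, -190.4, 51.3], 0.81, [446.0, 219.0])]
contact [([643.5, -173.6, 50.4], 0.85, [437.0, 186.0])]
lip_edge [([635.9, -171.2, 70.6],
[... 808 characters left out ...]
3.9, 277.2, 0.4], 0.56, [297.0, 171.0])]
contact [([638.8, -178.9, 51.8], 0.73, [389.0, 318.0])]
lip_edge [([640.6, -172.7, 74.7], 0.91, [390.0, 306.0])]
cell [([612.2, 109.5, -0.0], 0.89, [311.0, 219.0]), ([463.6, 182.9, 1.7], 0.76, [232.0, 214.0]), ([572.9, 217.9, -1.5], 0.68, [279.0, 193.0])]
cell_tail [([552.8, 247.4, 17.1], 0.94, [266.0, 180.0]), ([777.0, 163.3, 16.3], 0.88, [373.0, 180.0]), ([457.3, 218.6, 11.9], 0.87, [226.0, 200.0])]
cell_nub [([708.4, 153.9, 15.3], 0.94, [346.0, 190.0]), ([639.6, 138.5, 15.4], 0.63, [319.0, 202.0]), ([588.2, 187.0, 14.4], 0.61, [289.0, 194.0])]
thin_cell [([636.9, 277.6, -0.8], 0.62, [298.0, 171.0])]
tape [([536.0, 299.3, 1.9], 0.6, [254.0, 174.0])]
```

Run:
```python
import cv2,numpy as np
a=cv2.imread('pics/top0.png')[110:310,190:510];b=cv2.imread('pics/side0.png')[140:400,200:480]
cv2.imwrite('pics/a.png',cv2.resize(a,(800,500),interpolation=cv2.INTER_CUBIC))
cv2.imwrite('pics/b.png',cv2.resize(b,(640,594),interpolation=cv2.INTER_CUBIC))
```

```text
(no output)
```

View pics/a.png

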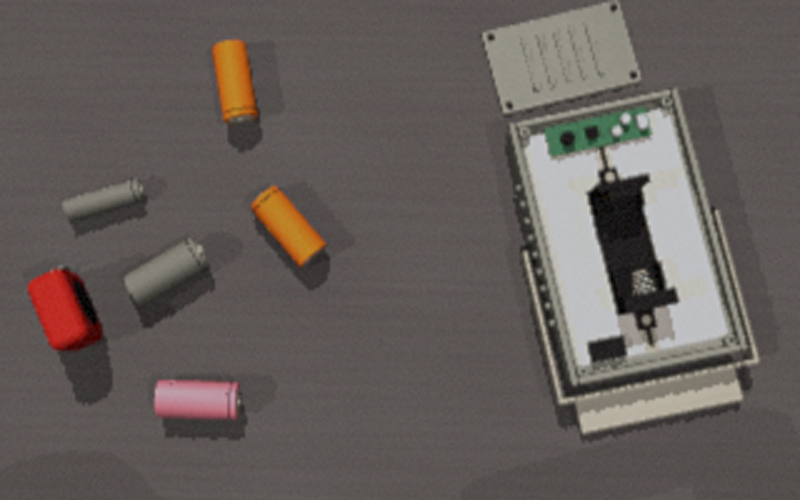

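View pics/b.png

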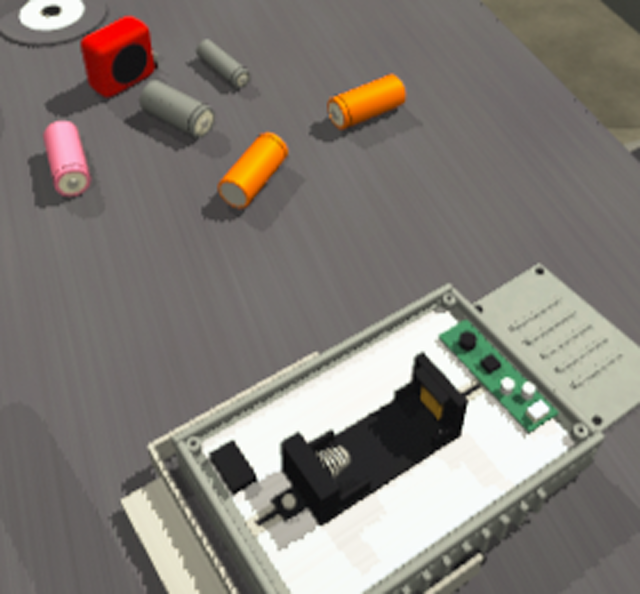

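The top crop shows the plain grey thick cell at about px (256,219), with its nub to the upper right. The thin cell is at (231,190) and the tape at (216,234). The lamp holder's spring is at (447,223) and its contact at (436,186). Next I average the network points and check for bias.

```bash
cat >> h.py <<'E'
def avg(qs,n=5,near={},cams=('top','side'),rad=40):
    out={}
    for k in range(n):
        for c in cams:
            p=snapshot(c)
            for q in qs:
                rs=[np.array(r['location']) for r in place_of(p,q) if r['conf']>.3]
                if q in near: rs=[r for r in rs if np.linalg.norm(r-near[q])<rad]
                if rs: out.setdefault((q,c),[]).append(rs[0])
    for k,v in out.items(): print(k,len(v),np.mean(v,0).round(1),np.std(v,0).round(1))
    return out
E
python3 - <<'E'
from h import *
nr=dict(cell=[571,218,0],cell_tail=[551,246,16],cell_nub=[590,186,16],lamp=[605,-180,0],thin_cell=[635,279,0])
avg(['cell','cell_tail','cell_nub','lamp','bay','spring_tip','contact','lip_edge','thin_cell','tape'],5,nr,rad=30)
p=snapshot('top');m=None
for r in trace(p,'lamp')[:2]:
    m=r['pixels'].astype(np.uint8);print(r['conf'],cv2.boundingRect(m))
for c in('top','side'):
  p=snapshot(c)
  for r in trace(p,'cell')[:6]:
    m=r['pixels'].astype(np.uint8);v,u=np.nonzero(m)
    print(c,r['conf'],u.mean(),v.mean(),p['image'][m>0].mean(0).round(),ray(p,(u.mean(),v.mean()),18).round(1))
E
```

```text
('cell', 'top') 5 [569.4 218.8  -1.3] [1.5 1.1 1.1]
('cell_tail', 'top') 5 [549.4 245.7  15.6] [1.5 0.7 1.6]
('cell_nub', 'top') 5 [591.8 185.   17.6] [2.2 1.5 0.8]
('lamp', 'top') 4 [ 605.6 -178.8   -2.4] [0.9 1.2 1.3]
('bay', 'top') 5 [ 601.  -184.3   34.2] [0.8 1.  1.7]
('spring_tip', 'top') 5 [ 575.1 -189.6   52. ] [1.3 1.8 1. ]
('contact', 'top') 5 [ 643.2 -175.6   49.7] [1.5 0.5 1.4]
('lip_edge', 'top') 5 [ 635.5 -171.7   72. ] [1.6 1.9 0.9]
('thin_cell', 'top') 5 [633.3 278.5   1.2] [1.2 0.9 0.6]
('tape', 'top') 5 [531.5 298.9   0.8] [0.8 1.4 1.4]
('cell', 'side') 5 [570.1 214.3  -1.1] [2.2 1.1 1. ]
('cell_tail', 'side') 5 [552.6 247.3  18.9] [0.6 1.  1.3]
('cell_nub', 'side') 5 [591.2 186.7  14.9] [2.  0.9 1.8]
('lamp', 'side') 5 [ 607.5 -181.    -2.5] [0.9 1.3 0.9]
('bay', 'side') 5 [ 607.7 -179.9   36. ] [1.4 1.4 2.7]
('spring_tip', 'side') 5 [ 574.2 -189.3   54.3] [1.1 1.7 2.1]
('contact', 'side') 5 [ 640.4 -175.1   50.7] [1.8 1.6 1.7]
('lip_edge', 'side') 5 [ 637.4 -172.9   72.5] [1.  1.3 0.9]
('thin_cell', 'side') 5 [634.2 278.5  -1.4] [1.8 1.  0.9]
('tape', 'side') 4 [534.3 299.2   2.9] [1.  2.1 2.1]
0.71 (392, 145, 101, 138)
top 0.81 255.6949152542373 217.9978813559322 [108. 105.  97.] [571.9 217.6  18. ]
top 0.62 304.08316430020284 199.75659229208924 [171. 105.  34.] [614.2 111.2  18. ]
side 0.92 359.82236842105266 183.85745614035088 [212. 122.  12.] [742.7 160.2  18. ]
side 0.91 228.23839662447259 208.70042194092827 [211. 141. 154.] [458.2 181.9  18. ]
side 0.86 310.15533980582524 213.57669902912622 [216. 133.  18.] [611.2 108.2  18. ]
side 0.76 276.87051792828686 186.74302788844622 [118. 118. 107.] [570.  215.7  18. ]
```

```bash
R='[0.25,2.54,-2.45,0.2,0,0,0]'; python3 -m handwheel '[[0.25,2.54,-2.45,0.2,0,0,0],[0.25,2.54,-2.45,0.2,0,0,0],[0.25,2.54,-2.45,0.2,0,0,0],[0.25,2.54,-2.45,0.2,0,0,0],[0.25,2.54,-2.45,0.2,0,0,0],[0.25,2.54,-2.45,0.2,0,0,0],[0.25,2.54,-2.45,0.2,0,0,0],[0.25,2.54,-2.45,0.2,0,0,0],[0.25,2.54,-2.45,0.2,0,0,0],[0.25,2.54,-2.45,0.2,0,0,0],[0.25,2.54,-2.45,0.2,0,0,0],[0.25,2.54,-2.45,0.2,0,0,0]]' 80
python3 -m handwheel '[[0.25,2.54,-2.45,0.2,0,0,0],[0.25,2.54,-2.45,0.2,0,0,0],[0.25,2.54,-2.45,0.2,0,0,0],[0.25,2.54,-2.45,0.2,0,0,0],[0.25,2.54,-2.45,0.2,0,0,0],[0.25,2.54,-2.45,0.2,0,0,0],[0.25,2.54,-2.45,0.2,0,0,0],[0.25,2.54,-2.45,0.2,0,0,0],[0.25,2.54,-2.45,0.2,0,0,0],[0.25,2.54,-2.45,0.2,0,0,0],[0.25,2.54,-2.45,0.2,0,0,0],[0.25,2.54,-2.45,0.2,0,0,0]]'
python3 -m handwheel '[[0.25,0,0,0,0,0,-0.111],[0.25,0,0,0,0,0,-0.111],[0.25,0,0,0,0,0,-0.111],[0.25,0,0,0,0,0,-0.111],[0.25,0,0,0,0,0,-0.111],[0.25,0,0,0,0,0,-0.111],[0.25,0,0,0,0,0,-0.111],[0.25,0,0,0,0,0,-0.111]]'
python3 -m handwheel '[[0.25,0,0,0,0,0,-0.111],[0.25,0,0,0,0,0,-0.111],[0.25,0,0,0,0,0,-0.111],[0.25,0,0,0,0,0,-0.111],[0.25,0,0,0,0,0,-0.111],[0.25,0,0,0,0,0,-0.111],[0.25,0,0,0,0,0,-0.111],[0.25,0,0,0,0,0,-0.111],[0.25,0,0,0,0,0,0],[0.25,0,0,0,0,0,0]]'
```

```text
time: 7.9
tool_pos: [397.3, -168.8, 224.5]
tcp_rot: [180.0, -0.0, 21.9]
ft_force: [0.8, -0.2, -0.3]
finger_gap: 53.7
grip_force: 0.0
time: 8.9
tool_pos: [570.7, 217.9, 200.2]
tcp_rot: [180.0, -0.0, 21.9]
ft_force: [0.6, -0.1, -0.5]
finger_gap: 53.6
grip_force: 0.0
time: 9.57
tool_pos: [570.2, 216.0, 200.3]
tcp_rot: [-180.0, -0.0, 73.1]
ft_force: [-0.0, -0.2, 0.3]
finger_gap: 53.2
grip_force: 0.0
time: 10.4
tool_pos: [570.2, 216.0, 200.3]
tcp_rot: [180.0, -0.0, 123.4]
ft_force: [0.2, 0.5, -0.7]
finger_gap: 53.1
grip_force: 0.0
```

```bash
python3 -m handwheel '[[0.25,0,0,2.5,0,0,0],[0.25,0,0,2.5,0,0,0],[0.25,0,0,2.5,0,0,0],[0.25,0,0,2.5,0,0,0],[0.25,0,0,2,0,0,0],[0.25,0,0,1.5,0,0,0],[0.25,0,0,1.5,0,0,0],[0.25,0,0,1,0,0,0],[0.25,0,0,1,0,0,0],[0.25,0,0,0.6,0,0,0],[0.25,0,0,0.5,0,0,0],[0.25,0,0,0,0,0,0]]'
python3 -m handwheel '[[-0.3,0,0,0,0,0,0],[-0.5,0,0,0,0,0,0],[-0.5,0,0,0,0,0,0],[-0.5,0,0,0,0,0,0],[-0.5,0,0,0,0,0,0],[-0.5,0,0,0,0,0,0]]' 80
```

```text
time: 11.4
tool_pos: [569.8, 215.9, 18.5]
tcp_rot: [-179.9, -0.0, 123.6]
ft_force: [-0.6, -0.7, -0.5]
finger_gap: 53.5
grip_force: 0.0
time: 11.9
tool_pos: [571.1, 216.3, 20.6]
tcp_rot: [179.9, 0.0, 123.6]
ft_force: [-0.2, 0.3, 5.2]
finger_gap: 29.6
grip_force: 79.3
```

```bash
python3 -m handwheel '[[-0.5,0,0,-0.5,0,0,0],[-0.5,0,0,-1.5,0,0,0],[-0.5,0,0,-2.5,0,0,0],[-0.5,0,0,-2.5,0,0,0],[-0.5,0,0,-2.5,0,0,0],[-0.5,0,0,-2.5,0,0,0],[-0.5,0,0,-2,0,0,0],[-0.5,0,0,0,0,0,0]]'
python3 - <<'E'
from h import *
s=sense();print(s['tool_pos'],s['tcp_rot'],s['ft_force'],s['finger_gap'],s['wrist_torque'])
a=snapshot('top');b=snapshot('side')
A=cv2.resize(a['image'][150:290,180:340],(420,368),interpolation=cv2.INTER_CUBIC);B=cv2.resize(b['image'][80:220,210:355],(380,368),interpolation=cv2.INTER_CUBIC)
cv2.imwrite('pics/g.png',np.hstack([A,B])[:,:,::-1])
for p in(a,b):
  for q in('cell_tail','cell_nub','cell'):print(q,[(np.round(r['location'],1),r['conf']) for r in place_of(p,q) if np.linalg.norm(np.array(r['location'])[:2]-[571,216])<60])
E
```

```text
time: 12.57
tool_pos: [572.8, 216.8, 165.1]
tcp_rot: [179.6, 0.1, 123.6]
ft_force: [0.9, -0.0, -0.8]
finger_gap: 29.3
grip_force: 79.0
[572.84239011 216.78404019 165.10343567] [1.79558045e+02 1.40482955e-01 1.23634191e+02] [ 0.93802984 -0.04607869 -0.76071017] 29.3313860433418 [-0.02668091 -0.02891033 -0.02413555]
cell_tail [(array([591.2, 187.5, 162.2]), 0.17)]
cell_nub [(array([594.2, 185.6, 160.7]), 0.57)]
cell [(array([575.7, 218. , 140.2]), 0.54)]
cell_tail [(array([553. , 249.2, 159.9]), 0.9)]
cell_nub [(array([594.3, 184.3, 158. ]), 0.82)]
cell [(array([572.2, 215.9, 143.2]), 0.82)]
```

View pics/g.png

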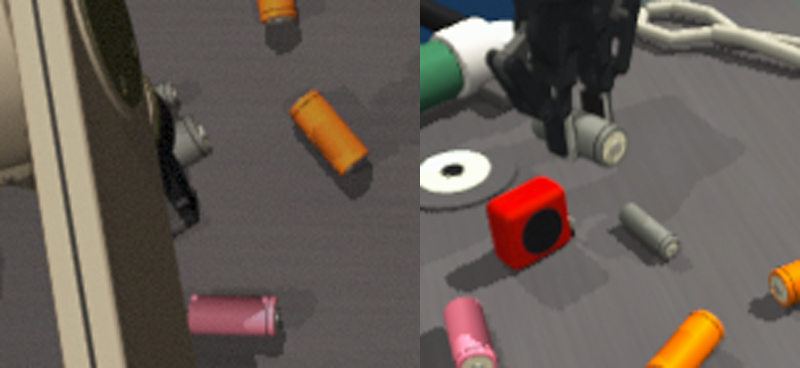

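The cell is held level with its nub free, and the bystanders are undisturbed. Next I zoom in on the lamp to get its yaw and centre line.

Run:
```python
import cv2,numpy as np
a=cv2.imread('pics/top0.png')[140:280,395:495];b=cv2.imread('pics/side0.png')[260:400,260:470]
cv2.imwrite('pics/z1.png',cv2.resize(a,(400,560),interpolation=cv2.INTER_LANCZOS4))
cv2.imwrite('pics/z2.png',cv2.resize(b,(798,532),interpolation=cv2.INTER_LANCZOS4))
```

```text
(no output)
```

View pics/z1.png

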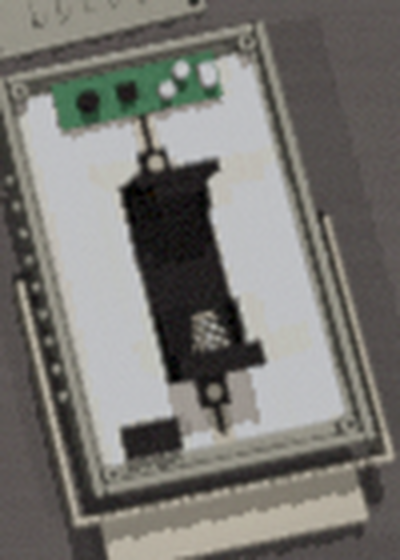

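View pics/z2.png

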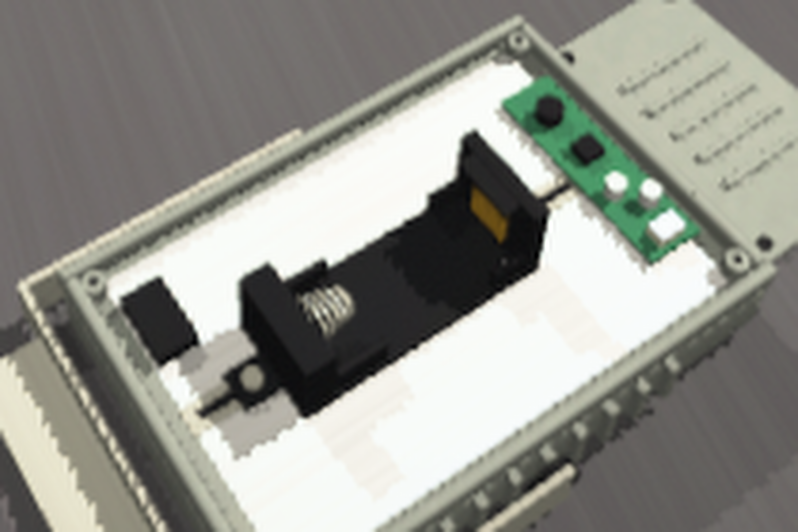

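Run:
```python
from h import *
from scipy.optimize import least_squares
T=snapshot('top');S=snapshot('side')
ft=[((0,80),(115,75)),((262,27),(115,-75)),((372,440),(-115,-75)),((105,493),(-115,75))]
fs=[((520,17),(115,75)),((775,272),(115,-75)),((68,270),(-115,75))]
t=[(T,np.array(a)/4+[394.6+.1,139.6+.1],b) for a,b in ft];s=[(S,np.array(a)/3.8+[259.6,259.6],b) for a,b in fs]
def w(q,b,z):
    c,n=np.cos(q[2]),np.sin(q[2]);return [q[0]+c*b[0]-n*b[1],q[1]+n*b[0]+c*b[1],z]
for L in(t,s,t+s):
    r=least_squares(lambda q:np.concatenate([proj(p,w(q,b,42))-u for p,u,b in L]),[605,-180,.2])
    print(r.x[:2],np.degrees(r.x[2]),r.fun.round(1))
q=r.x
iv=lambda X:(np.array([[np.cos(q[2]),np.sin(q[2])],[-np.sin(q[2]),np.cos(q[2])]])@(np.array(X[:2])-q[:2])).round(1)
for n,X in dict(st=[574.6,-189.4],sc=[641.8,-175.3],lip=[636.5,-172.3],bay=[604.4,-182]).items():print(n,iv(X))
# contact plate centre & spring tip pixels
print(proj(S,w(q,(36,0),52)),proj(T,w(q,(-50,0),66)),S['t'])
for n,uv,z in(('contact S',(488,215),52),('wall top S left',(240,283),66),('wall S right',(308,360),66),('lip S l',(460,135),73),('lip S r',(547,203),73)):
    print(n,iv(ray(S,np.array(uv)/3.8+259.6,z)))
print([round(float(x),2) for x in sense()['tool_pos']],sense()['tcp_rot'],sense()['time'])
```

```text
[ 606.78168619 -181.97324313] 12.842351316424446 [-1.2 -0.4  1.1 -1.5  2.   0.1 -2.   1.6]
[ 606.8532789  -182.13442721] 12.924723963738845 [ 0.4 -1.3  2.5 -0.3 -2.9  0.1]
[ 606.80915547 -182.0495526 ] 12.879413059855231 [-1.2 -0.4  1.1 -1.5  2.1  0.  -1.9  1.6  0.4 -1.3  2.5 -0.3 -2.9 -0. ]
st [-33.   0.]
sc [35.6 -1.2]
lip [31.1  2.9]
bay [-2.3  0.6]
[389.78115743 314.92365466] [449.67007374 225.75132734] [-561.28566266  241.32807375  572.54578723]
contact S [32.5 -0.2]
wall top S left [-66.4  20.5]
wall S right [-62.4 -16.7]
lip S l [35.8 23.5]
lip S r [ 43.7 -17.3]
[569.69, 215.84, 158.2] [-1.79906880e+02 -3.02673405e-02  1.23632817e+02] 13.0667
```

```bash
python3 -m handwheel '[[-0.5,-1.5,-0.8,0,0,0,0],[-0.5,-2.93,-1.58,0,0,0,0],[-0.5,-2.93,-1.58,0,0,0,0],[-0.5,-2.93,-1.58,0,0,0,0],[-0.5,-2.93,-1.58,0,0,0,0],[-0.5,-2.93,-1.58,0,0,0,0],[-0.5,-2.93,-1.58,0,0,0,0],[-0.5,-2.93,-1.58,0,0,0,0],[-0.5,-2.93,-1.58,0,0,0,0],[-0.5,-2.93,-1.58,0,0,0,0],[-0.5,-2.93,-1.58,0,0,0,0],[-0.5,-2.93,-1.58,0,0,0,0]]'
python3 -m handwheel '[[-0.5,-1.46,-0.79,0,0,0,-0.1003],[-0.5,0,0,0,0,0,-0.1003],[-0.5,0,0,0,0,0,-0.1003],[-0.5,0,0,0,0,0,-0.1003],[-0.5,0,0,0,0,0,-0.1003],[-0.5,0,0,0,0,0,-0.1003],[-0.5,0,0,0,0,0,-0.1003],[-0.5,0,0,0,0,0,-0.1003],[-0.5,0,0,0,0,0,-0.1003],[-0.5,0,0,0,0,0,-0.1003],[-0.5,0,0,0,0,0,-0.1003],[-0.5,0,0,0,0,0,-0.1003]]'
python3 -m handwheel '[[-0.5,0,0,0,0,0,0],[-0.5,0,0,0,0,0,0],[-0.5,0,0,0,0,0,0],[-0.5,0,0,0,0,0,0],[-0.5,0,0,0,0,0,0],[-0.5,0,0,0,0,0,0]]'
python3 - <<'E'
from h import *
avg(['cell_tail','cell_nub','cell'],5,dict(cell_tail=[571,-188,155],cell_nub=[642,-173,155],cell=[606,-182,140]),rad=30)
for k in range(3):
    p=snapshot('side');s=sense();print(s['tool_pos'],s['tcp_rot'],s['ft_force'],s['wrist_torque'],s['finger_gap'],s['time'])
cv2.imwrite('pics/h.png',cv2.resize(p['image'][180:400,240:520],(764,600),interpolation=cv2.INTER_CUBIC)[:,:,::-1])
E
```

```text
time: 14.07
tool_pos: [605.5, -167.2, 159.0]
tcp_rot: [-180.0, -0.0, 123.6]
ft_force: [-0.0, 0.4, -0.1]
finger_gap: 29.8
grip_force: 79.1
time: 15.07
tool_pos: [607.1, -182.0, 158.9]
tcp_rot: [180.0, -0.0, -167.1]
ft_force: [0.1, 0.4, -1.1]
finger_gap: 29.3
grip_force: 79.1
time: 15.57
tool_pos: [607.2, -182.1, 159.3]
tcp_rot: [-180.0, -0.0, -167.5]
ft_force: [0.3, -0.7, -1.3]
finger_gap: 29.2
grip_force: 79.1
('cell_tail', 'top') 5 [ 570.3 -192.3  154.4] [1.  1.1 1. ]
('cell_nub', 'top') 5 [ 646.  -175.3  155.1] [1.7 1.5 2.6]
('cell', 'top') 5 [ 606.7 -181.7  137.3] [1.9 1.7 0.7]
('cell_tail', 'side') 3 [ 571.8 -189.4  158. ] [1.5 0.7 0.4]
('cell', 'side') 5 [ 607.6 -185.9  138.3] [0.8 2.  0.9]
[ 607.14850258 -182.07540922  159.30545326] [-1.79999275e+02  8.37401625e-04 -1.67407335e+02] [-0.15478627  0.67925082 -0.43699145] [ 0.01816873 -0.00250178  0.0623521 ] 29.898002444111963 17.6167
[ 607.163953   -182.07529724  159.30644205] [-1.79999179e+02  2.45249534e-04 -1.67407915e+02] [ 0.80500151 -0.35666376 -2.15736198] [-0.00129411  0.04740641 -0.05077987] 29.87485833611905 17.6667
[ 607.18183815 -182.04390795  159.2881504 ] [ 1.79999113e+02  2.69907974e-03 -1.67404327e+02] [ 0.43154674 -0.07262428 -1.83421582] [-0.04730688 -0.03026467  0.01951572] 29.30769433892562 17.7167
```

View pics/h.png

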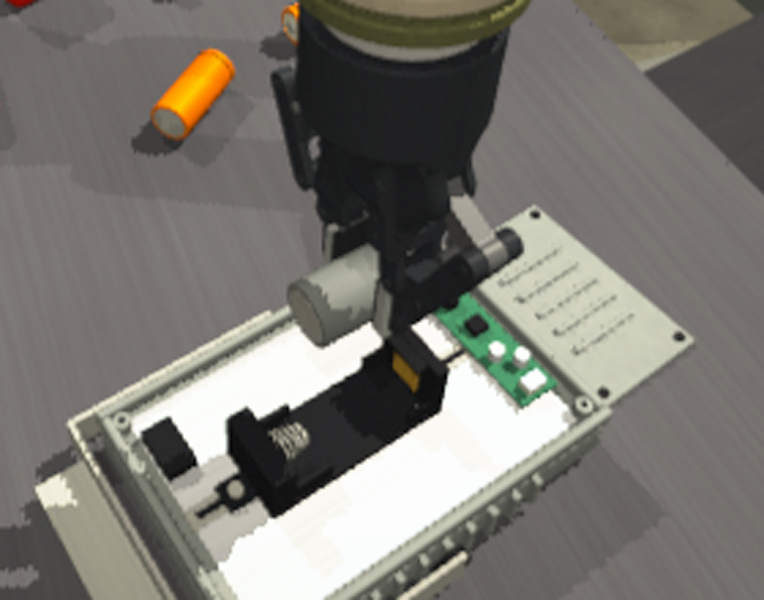

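The picture shows the held cell, tail at about (320,315), over the holder with the spring at (290,435) and the contact at (405,370), nub towards the contact. I tilt it nub-up and come down to just short of the spring.

```bash
python3 -m handwheel '[[-0.5,0,0,0,0,-0.1105,0],[-0.5,0,0,0,0,-0.1105,0],[-0.5,0,0,0,0,-0.1105,0],[-0.5,0,0,0,0,-0.1105,0],[-0.5,0,0,0,0,-0.1105,0],[-0.5,0,0,0,0,-0.1105,0],[-0.5,0.67,0,0.78,0,0,0],[-0.5,0.67,0,0.78,0,0,0],[-0.5,0.67,0,0.78,0,0,0],[-0.5,0.67,0,0.78,0,0,0],[-0.5,0.67,0,0.78,0,0,0],[-0.5,0.67,0.03,0.78,0,0,0]]'
python3 -m handwheel '[[-0.5,0,0,0,0,0,0],[-0.5,0,0,0,0,0,0],[-0.5,0,0,0,0,0,0]]'
cat >> h.py <<'E'
L=np.array([606.8,-182.05]);Y=np.radians(12.6)
def st():
    s=sense();R=cv2.Rodrigues(np.zeros(3))[0]
    r,p,y=np.radians(s['tcp_rot'])
    from scipy.spatial.transform import Rotation as Ro
    M=Ro.from_euler('xyz',s['tcp_rot'],degrees=True).as_matrix()
    W=np.array([[np.cos(Y),np.sin(Y),0],[-np.sin(Y),np.cos(Y),0],[0,0,1]])
    t=W@(s['tool_pos']-[*L,0]);A=W@-M[:,0];a=np.degrees(np.arcsin(A[2]))
    tail=t+W@M[:,2]*4.5-35*A
    print('t',round(s['time'],2),'tcp',t.round(2),'a',a.round(2),'yawerr',np.degrees(np.arctan2(A[1],A[0])).round(2),'tail x,y,H',(tail-[0,0,36]).round(2),'F lamp',(W@s['ft_force']).round(2),'T',(W@s['wrist_torque']).round(3),'gap',round(s['finger_gap'],1))
def sts(n=4):
    for _ in range(n): st();snapshot('side')
E
python3 -c "
from h import *
sts(3)"
```

```text
time: 18.72
tool_pos: [615.0, -160.0, 114.7]
tcp_rot: [-179.4, 35.1, -169.5]
ft_force: [-0.3, 0.1, -2.4]
finger_gap: 29.7
grip_force: 79.1
time: 18.97
tool_pos: [614.8, -160.4, 115.9]
tcp_rot: [-179.4, 35.2, -169.6]
ft_force: [-0.1, 0.0, -2.0]
finger_gap: 29.4
grip_force: 79.1
t 18.97 tcp [ 12.55  19.42 115.88] a 35.21 yawerr -2.19 tail x,y,H [-13.43  20.37  56.02] F lamp [-0.12  0.05 -2.05] T [-0.026  0.388  0.003] gap 29.4
t 19.02 tcp [ 12.62  19.17 116.28] a 35.25 yawerr -2.19 tail x,y,H [-13.35  20.12  56.41] F lamp [ 1.09  0.37 -1.5 ] T [0.059 0.407 0.013] gap 29.6
t 19.07 tcp [ 12.63  18.99 116.55] a 35.26 yawerr -2.2 tail x,y,H [-13.33  19.94  56.67] F lamp [-0.62  0.59 -0.62] T [ 0.034  0.484 -0.007] gap 29.1
```

```bash
python3 -m handwheel '[[-0.5,0,0,0,0,0,0],[-0.5,0,0,0,0,0,0],[-0.5,0,0,0,0,0,0],[-0.5,0,0,0,0,0,0]]';python3 -c "
from h import *
st();print(sense()['joint_pos'],sense()['qd'])"
```

```text
time: 19.45
tool_pos: [614.5, -160.5, 116.0]
tcp_rot: [-179.4, 35.2, -169.6]
ft_force: [-0.2, -0.5, -0.9]
finger_gap: 29.9
grip_force: 79.1
t 19.45 tcp [ 12.26  19.35 115.96] a 35.23 yawerr -2.22 tail x,y,H [-13.72  20.31  56.09] F lamp [-0.31 -0.49 -0.95] T [ 0.006  0.488 -0.002] gap 29.9
[ -31.29233296   -3.26382081  117.88425405   33.87564531   42.45188717
 -152.23444711] [ 0.0231292   0.04191953  0.11358003  0.10373396 -0.00489856 -0.04842505]
```

```bash
python3 -m handwheel '[[-0.5,-0.9,0,-1.2,0,0,0],[-0.5,-0.9,0,-1.2,0,0,0],[-0.5,-0.9,0,-1.2,0,0,0],[-0.5,-0.9,0,-1.2,0,0,0],[-0.5,0,0,0,0,0.1025,0],[-0.5,0,0,0,0,0.1025,0],[-0.5,0,0,0,0,0.1025,0],[-0.5,0,0,0,0,0.1025,0],[-0.5,0,0,0,0,0.1025,0],[-0.5,0,0,0,0,0.1025,0],[-0.5,0,0,0,0,0,0],[-0.5,0,0,0,0,0,0]]';python3 -c "
from h import *
st();print(sense()['joint_pos'],sense()['tool_pos'],sense()['tcp_rot'])"
```

```text
time: 20.45
tool_pos: [616.9, -158.8, 174.1]
tcp_rot: [-179.6, -0.0, -169.8]
ft_force: [0.4, -0.1, -2.4]
finger_gap: 29.5
grip_force: 79.1
t 20.45 tcp [ 14.94  20.44 174.06] a -0.02 yawerr -2.44 tail x,y,H [-20.04  21.9  133.57] F lamp [ 0.37 -0.16 -2.44] T [ 0.051  0.007 -0.008] gap 29.5
[ -18.87047272   15.47594236   84.01050334   -0.33082033   80.35427981
 -118.97400234] [ 616.91772289 -158.84702984  174.05854836] [-1.79637464e+02 -1.88597968e-02 -1.69841552e+02]
```

```bash
python3 -m handwheel '[[-0.5,0.4,1.5,0,-0.0063,0,0],[-0.5,0.77,3,0,0,0,0],[-0.5,0.77,3,0,0,0,0],[-0.5,0.77,3,0,0,0,0],[-0.5,0.77,3,0,0,0,0],[-0.5,0.77,3,0,0,0,0],[-0.5,0.4,1.5,2,0,0,0],[-0.5,0,0,2.8,0,0,0],[-0.5,0,0,2.8,0,0,0],[-0.5,0,0,2.5,0,0,0],[-0.5,0,0,2,0,0,0],[-0.5,0,0,0.8,0,0,0]]'
python3 -m handwheel '[[-0.5,0,0,0.5,0,0,0],[-0.5,0,0,0.4,0,0,0],[-0.5,0,0,0.3,0,0,0],[-0.5,0,0,0,0,0,0],[-0.5,0,0,0,0,0,0],[-0.5,0,0,0,0,0,0]]'
```

```text
time: 21.45
tool_pos: [536.0, 9.2, 43.5]
tcp_rot: [180.0, -0.1, -170.0]
ft_force: [-0.6, -0.7, -2.0]
finger_gap: 29.3
grip_force: 79.3
time: 21.95
tool_pos: [539.7, 9.2, 35.4]
tcp_rot: [-179.9, 0.1, -169.9]
ft_force: [-0.7, -0.4, -1.9]
finger_gap: 29.4
grip_force: 79.3
```

```bash
python3 -m handwheel '[[-0.5,0,0,0.5,0,0,0],[-0.5,0,0,0.5,0,0,0],[-0.5,0,0,0.3,0,0,0],[-0.5,0,0,0.1,0,0,0],[-0.5,0,0,0,0,0,0],[-0.5,0,0,0,0,0,0]]'
```

```text
time: 22.45
tool_pos: [538.6, 9.3, 20.5]
tcp_rot: [-179.9, -0.1, -169.9]
ft_force: [-4.6, -0.4, 6.5]
finger_gap: 29.5
grip_force: 80.5
```

```bash
python3 -m handwheel '[[-0.5,0,0,-0.05,0,0,0],[-0.5,0,0,0,0,0,0]]'; python3 -m handwheel '[[0,0,0,0,0,0,0],[0.2,0,0,0,0,0,0],[0.25,0,0,0,0,0,0],[0.25,0,0,0,0,0,0]]'; python3 -m handwheel '[[0.25,0,0,-1,0,0,0],[0.25,0,0,-2,0,0,0],[0.25,0,0,-2,0,0,0],[0.25,0,0,-2,0,0,0],[0.25,0,0,-1,0,0,0],[0.25,0,0,0,0,0,0],[0.25,0,0,0,0,0,0]]'
python3 - <<'E'
from h import *
s=sense();print(s['tool_pos'],s['tcp_rot'],s['joint_pos'][5])
avg(['cell_tail','cell_nub','cell'],2,dict(cell_tail=[504,3,16],cell_nub=[576,15,16],cell=[539,9,0]),rad=35)
E
```

```text
time: 22.62
tool_pos: [538.7, 9.3, 20.6]
tcp_rot: [-179.9, -0.0, -169.9]
ft_force: [-1.6, 0.7, 0.8]
finger_gap: 29.4
grip_force: 79.6
time: 22.95
tool_pos: [538.9, 9.2, 20.9]
tcp_rot: [-179.9, -0.0, -169.9]
ft_force: [0.5, 0.7, -0.5]
finger_gap: 53.5
grip_force: 0.0
time: 23.53
tool_pos: [539.4, 9.3, 101.4]
tcp_rot: [-179.9, 0.1, -169.9]
ft_force: [0.6, -0.5, 0.3]
finger_gap: 52.8
grip_force: 0.0
[539.37190439   9.33288315 101.44084692] [-1.79898548e+02  6.70898260e-02 -1.69942311e+02] -104.43195527572414
('cell_tail', 'side') 2 [505.9   2.4  18. ] [0.  0.5 1.2]
('cell_nub', 'side') 2 [575.   14.1  14.1] [0.5 0.7 0.9]
('cell', 'side') 2 [540.    7.2  -0.8] [0.  0.5 0.2]
```

```bash
python3 -m handwheel '[[0.25,0,0,0,0,0,0.1208],[0.25,0,0,0,0,0,0.1208],[0.25,0,0,0,0,0,0.1208],[0.25,0,0,0,0,0,0.1208],[0.25,0,0,0,0,0,0.1208],[0.25,0,0,0,0,0,0.1208],[0.25,0,0,0,0,0,0.1208],[0.25,0,0,0,0,0,0.1208],[0.25,0,0,0,0,0,0.1208],[0.25,0,0,0,0,0,0.1208],[0.25,0,0,0,0,0,0.1208],[0.25,0,0,0,0,0,0.1208]]' 80
python3 -m handwheel '[[0.25,0,0,0,0,0,0.1208],[0.25,0,0,0,0,0,0.1208],[0.25,0,0,0,0,0,0.1208],[0.25,0,0,0,0,0,0.1208],[0.25,0,0,0,0,0,0.1208],[0.25,0,0,0,0,0,0.1208],[0.25,0,0,0,0,0,0.1208],[0.25,0,0,0,0,0,0.1208],[0.25,0,0,0,0,0,0.1208],[0.25,0,0,0,0,0,0.1208],[0.25,0,0,0,0,0,0.1208],[0.25,0,0,0,0,0,0.1208]]'
python3 -m handwheel '[[0.25,0,0,0,0,0,0.1208],[0.25,0,0,0,0,0,0.1208],[0.25,0,0,2,0,0,0],[0.25,0,0,2,0,0,0],[0.25,0,0,2,0,0,0],[0.25,0,0,0,0,0,0],[0.25,0,0,0,0,0,0],[0.25,0,0,0,0,0,0]]'; python3 -c "
from h import *
print(sense()['tool_pos'],sense()['tcp_rot'],sense()['joint_pos'])"
```

```text
time: 25.33
tool_pos: [538.9, 9.4, 100.9]
tcp_rot: [-180.0, 0.1, 106.7]
ft_force: [-0.2, -0.4, -0.1]
finger_gap: 53.4
grip_force: 0.0
time: 26.33
tool_pos: [538.9, 9.3, 101.0]
tcp_rot: [179.9, 0.0, 23.6]
ft_force: [-0.5, 0.1, 0.8]
finger_gap: 53.4
grip_force: 0.0
time: 27.0
tool_pos: [539.5, 9.2, 41.9]
tcp_rot: [179.9, -0.0, 10.1]
ft_force: [0.2, 1.1, 0.5]
finger_gap: 53.4
grip_force: 0.0
[539.50962314   9.24541461  41.94050814] [ 1.79906320e+02 -3.18205641e-02  1.01064834e+01] [-4.40950171e+00  9.79739422e+00  1.05488778e+02 -9.15194230e-02
  6.46595706e+01  7.55231717e+01]
```

```bash
python3 -m handwheel '[[0.25,0,0,0.8,0,0,0],[0.25,0,0,0.7,0,0,0],[0.25,0,0,0.4,0,0,0],[0.25,0,0,0,0,0,0],[0.25,0,0,0,0,0,0]]';python3 -m handwheel '[[-0.1,0,0,0,0,0,0],[-0.5,0,0,0,0,0,0],[-0.5,0,0,0,0,0,0],[-0.5,0,0,0,0,0,0],[-0.5,0,0,0,0,0,0],[-0.5,0,0,0,0,0,0],[-0.5,0,0,0,0,0,0]]' 80; python3 -m handwheel '[[-0.5,0,0,-1,0,0,0],[-0.5,0,0,-2,0,0,0],[-0.5,0,0,-3,0,0,0],[-0.5,0,0,-3,0,0,0],[-0.5,0,0,-3,0,0,0],[-0.5,0,0,-2,0,0,0]]'
```

```text
time: 27.42
tool_pos: [538.5, 9.3, 21.5]
tcp_rot: [179.9, 0.1, 10.1]
ft_force: [0.1, -0.1, 0.6]
finger_gap: 53.5
grip_force: 0.0
time: 28.0
tool_pos: [539.5, 9.2, 22.6]
tcp_rot: [179.9, -0.0, 10.1]
ft_force: [-1.3, 0.7, 5.9]
finger_gap: 29.6
grip_force: 78.8
time: 28.5
tool_pos: [539.7, 9.4, 165.5]
tcp_rot: [179.9, -0.1, 10.1]
ft_force: [0.9, 0.1, -1.2]
finger_gap: 29.6
grip_force: 78.9
```

```bash
sed -i 's/A=W@-M\[:,0\]/A=W@M[:,0]/; s/\*4.5-35/*6.6-35/' h.py
python3 -m handwheel '[[-0.5,0.2,1.4,0,0,0,0],[-0.5,0.467,2.86,0,0,0,0],[-0.5,0.467,2.86,0,0,0,0],[-0.5,0.467,2.86,0,0,0,0],[-0.5,0.467,2.86,0,0,0,0],[-0.5,0.467,2.86,0,0,0,0],[-0.5,0.467,2.86,0,0,0,0],[-0.5,0.267,1.46,0,0,0,0],[-0.5,0,0,0,0.0016,0,-0.0436],[-0.5,0,0,0,0,0.11,0],[-0.5,0,0,0,0,0.11,0],[-0.5,0,0,0,0,0.11,0]]'
python3 -m handwheel '[[-0.5,0,0,0,0,0.11,0],[-0.5,0,0,0,0,0.11,0],[-0.5,0,0,0,0,0.11,0],[-0.5,0,0,0,0,0,0],[-0.5,0,0,0,0,0,0],[-0.5,0,0,0,0,0,0],[-0.5,0,0,0,0,0,0]]'
python3 - <<'E'
from h import *
st();print(sense()['joint_pos'])
avg(['cell_tail','cell_nub'],2,dict(cell_tail=[585,-188,130],cell_nub=[642,-173,170]),rad=45)
W=np.array([[np.cos(Y),np.sin(Y)],[-np.sin(Y),np.cos(Y)]])
st()
E
```

```text
time: 29.5
tool_pos: [606.2, -182.6, 161.2]
tcp_rot: [180.0, -19.1, 12.6]
ft_force: [0.0, 0.6, -3.0]
finger_gap: 29.5
grip_force: 78.9
time: 30.08
tool_pos: [607.5, -182.7, 163.8]
tcp_rot: [179.9, -37.7, 12.7]
ft_force: [0.4, -0.4, -1.1]
finger_gap: 29.8
grip_force: 79.1
t 30.08 tcp [  0.54  -0.78 163.83] a 37.74 yawerr 0.12 tail x,y,H [-23.1   -0.84 101.19] F lamp [ 0.27 -0.47 -1.11] T [-0.001  0.413 -0.046] gap 29.8
[-36.16581594  -6.524304   116.38338839  37.15123658  49.5387468
  21.68936109]
('cell_tail', 'top') 2 [ 582.5 -189.8  136. ] [0.1 1.7 0. ]
('cell_nub', 'top') 2 [ 642.4 -175.9  179.7] [1.6 0.1 0.8]
('cell_tail', 'side') 2 [ 583.3 -185.4  137.2] [0.9 1.2 2.8]
('cell_nub', 'side') 2 [ 640.3 -176.   178.8] [2.5 2.6 0.8]
t 30.68 tcp [ -0.56   0.35 162.11] a 37.78 yawerr -0.01 tail x,y,H [-24.18   0.35  99.45] F lamp [ 0.01 -0.34 -2.48] T [ 0.014  0.446 -0.029] gap 29.8
```

```bash
python3 -m handwheel '[[-0.5,-0.4,0,0.44,0,0,0],[-0.5,-0.65,0,0.73,0,0,0],[-0.5,-0.65,0,0.73,0,0,0],[-0.5,-0.65,0,0.73,0,0,0],[-0.5,-0.65,0,0.73,0,0,0],[-0.5,-0.65,0,0.73,0,0,0],[-0.5,-0.44,0,0.3,0,0,0],[-0.5,0,0,0,0,0,0],[-0.5,0,0,0,0,0,0],[-0.5,0,0,0,0,0,0],[-0.5,0,0,0,0,0,0]]'
python3 - <<'E'
from h import *
st()
p=snapshot('side');st()
print(sense()['joint_pos'].round(1))
cv2.imwrite('pics/i.png',cv2.resize(p['image'][240:400,270:470],(750,600),interpolation=cv2.INTER_CUBIC)[:,:,::-1])
E
```

```text
time: 31.6
tool_pos: [601.5, -183.5, 103.4]
tcp_rot: [179.9, -37.9, 12.6]
ft_force: [0.2, -0.5, -2.5]
finger_gap: 29.4
grip_force: 79.1
t 31.6 tcp [ -5.52  -0.23 103.36] a 37.85 yawerr 0.04 tail x,y,H [-29.11  -0.25  40.67] F lamp [ 0.09 -0.49 -2.51] T [-0.043  0.493 -0.018] gap 29.4
t 31.65 tcp [ -5.54  -0.18 103.35] a 37.85 yawerr 0.04 tail x,y,H [-29.13  -0.21  40.67] F lamp [-0.06 -0.15 -1.56] T [0.029 0.444 0.028] gap 29.2
[-36.8  -1.7 119.   42.   44.1  14.5]
```

View pics/i.png

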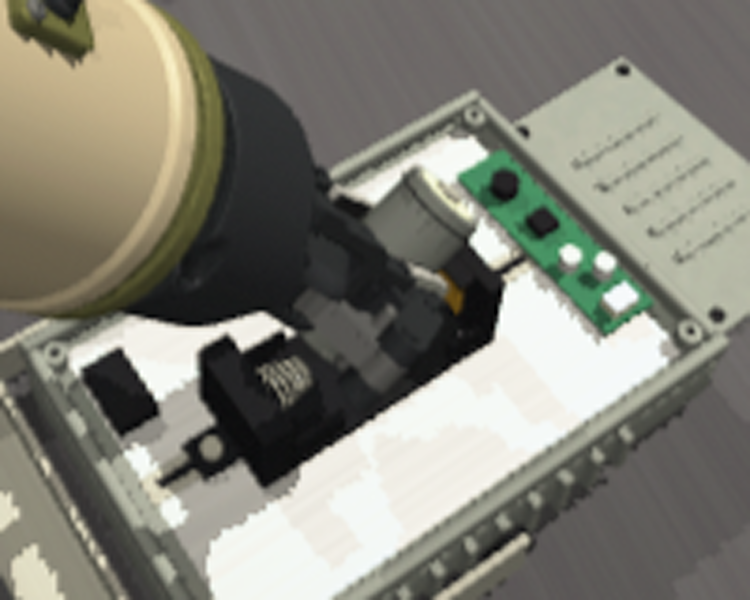

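The picture shows the cell nub-up above the holder, with its nub end at about (440,215) above the lip wall at (480,285) and the spring free at (285,380). I lower it until the tail is level with the spring.

```bash
python3 -m handwheel '[[-0.5,-0.3,-0.05,0.45,0,0,0],[-0.5,-0.3,0,0.45,0,0,0],[-0.5,-0.25,0,0.4,0,0,0],[-0.5,-0.23,0,0.33,0,0,0],[-0.5,0,0,0,0,0,0],[-0.5,0,0,0,0,0,0],[-0.5,0,0,0,0,0,0]]'
python3 -c "
from h import *
sts(4);st()"
```

```text
time: 32.23
tool_pos: [602.3, -182.3, 82.9]
tcp_rot: [-180.0, -37.8, 12.6]
ft_force: [0.9, -0.7, -1.2]
finger_gap: 29.3
grip_force: 79.1
t 32.23 tcp [-4.48  0.77 82.86] a 37.79 yawerr -0.02 tail x,y,H [-28.1    0.78  20.2 ] F lamp [ 0.69 -0.84 -1.18] T [-0.007  0.479  0.031] gap 29.3
t 32.28 tcp [-4.4   0.68 83.07] a 37.8 yawerr -0.0 tail x,y,H [-28.01   0.69  20.4 ] F lamp [ 0.18  0.26 -1.38] T [-0.014  0.512  0.02 ] gap 29.6
t 32.33 tcp [-4.36  0.6  83.22] a 37.81 yawerr 0.0 tail x,y,H [-27.96   0.6   20.54] F lamp [-0.2   0.71 -0.89] T [0.004 0.45  0.006] gap 29.4
t 32.38 tcp [-4.36  0.58 83.26] a 37.81 yawerr 0.01 tail x,y,H [-27.96   0.58  20.59] F lamp [-0.06 -0.19 -2.18] T [-0.01   0.456 -0.027] gap 29.4
t 32.43 tcp [-4.37  0.63 83.24] a 37.81 yawerr 0.01 tail x,y,H [-27.97   0.62  20.57] F lamp [ 0.28 -0.22 -1.16] T [0.018 0.479 0.   ] gap 29.4
```

```bash
python3 -m handwheel '[[-0.5,-0.29,0,-0.26,0,0,0],[-0.5,-0.3,0,-0.26,0,0,0],[-0.5,0,0,0,0,0,0],[-0.5,0,0,0,0,0,0]]'
python3 -c "
from h import *
sts(5)"
```

```text
time: 32.77
tool_pos: [594.7, -184.2, 83.9]
tcp_rot: [180.0, -37.8, 12.6]
ft_force: [3.8, 1.4, -1.3]
finger_gap: 29.6
grip_force: 79.1
t 32.77 tcp [-12.27   0.54  83.93] a 37.84 yawerr -0.02 tail x,y,H [-35.86   0.55  21.24] F lamp [ 4.04  0.5  -1.32] T [0.091 0.025 0.076] gap 29.6
t 32.82 tcp [-12.18   0.58  83.89] a 37.83 yawerr -0.01 tail x,y,H [-35.78   0.58  21.21] F lamp [ 3.69  0.33 -1.43] T [ 0.072 -0.015  0.019] gap 29.4
t 32.87 tcp [-12.14   0.62  83.82] a 37.83 yawerr -0.0 tail x,y,H [-35.73   0.62  21.14] F lamp [ 2.72  0.33 -0.65] T [ 0.018 -0.071 -0.014] gap 29.5
t 32.92 tcp [-12.12   0.62  83.78] a 37.82 yawerr 0.0 tail x,y,H [-35.72   0.62  21.1 ] F lamp [ 3.16 -0.17 -1.35] T [ 0.03  -0.08  -0.056] gap 29.4
t 32.97 tcp [-12.11   0.64  83.74] a 37.82 yawerr 0.01 tail x,y,H [-35.71   0.63  21.06] F lamp [ 3.77 -0.3  -0.72] T [ 0.017 -0.078 -0.013] gap 29.8
```

```bash
cat >> h.py <<'E'
def plan(tx,ty,H,a,n):
    s=sense();a0=None
    from scipy.spatial.transform import Rotation as Ro
    M=Ro.from_euler('xyz',s['tcp_rot'],degrees=True).as_matrix()
    W=np.array([[np.cos(Y),np.sin(Y),0],[-np.sin(Y),np.cos(Y),0],[0,0,1]]);M=W@M
    t=W@(s['tool_pos']-[*L,0]);r=np.radians(a);a0=np.arcsin(M[2,0])
    off=lambda r:6.6*np.array([np.sin(r),0,-np.cos(r)])-35*np.array([np.cos(r),0,np.sin(r)])
    e=off(a0)+t-[0,0,36]                      # current tail
    e[1]=t[1]
    for i in range(1,n+1):
        f=i/n;g=e+f*(np.array([tx,ty,H])-e);rr=a0+f*(r-a0)
        tn=g+[0,0,36]-off(rr);q=a0+(i-1)/n*(r-a0)
        d=tn-t;t=tn
        print('row x %.3f y %.3f z %.3f  ry %.4f'%((d[0]*np.cos(q)+d[2]*np.sin(q))/10,-d[1]/10,(d[0]*np.sin(q)-d[2]*np.cos(q))/10,(r-a0)/n))
E
python3 -c "
from h import *
plan(-41,.5,21,32,4)"
```

```text
row x -0.089 y 0.003 z 0.009  ry -0.0254
row x -0.091 y 0.003 z 0.012  ry -0.0254
row x -0.093 y 0.003 z 0.014  ry -0.0254
row x -0.095 y 0.003 z 0.017  ry -0.0254
```

```bash
python3 -m handwheel '[[-0.5,-0.09,0,0.01,0,-0.0254,0],[-0.5,-0.09,0,0.012,0,-0.0254,0],[-0.5,-0.093,0,0.014,0,-0.0254,0],[-0.5,-0.095,0,0.017,0,-0.0254,0],[-0.5,0,0,0,0,0,0],[-0.5,0,0,0,0,0,0]]'
python3 -c "
from h import *
sts(5)
plan(-42,.5,21,25,4)"
```

```text
time: 33.52
tool_pos: [593.2, -184.6, 82.0]
tcp_rot: [179.9, -32.1, 12.7]
ft_force: [6.0, 1.3, 0.3]
finger_gap: 29.5
grip_force: 79.2
t 33.52 tcp [-13.81   0.49  81.95] a 32.07 yawerr 0.05 tail x,y,H [-39.97   0.46  21.78] F lamp [ 6.17 -0.09  0.33] T [ 0.048 -0.706  0.039] gap 29.5
t 33.57 tcp [-13.87   0.45  81.96] a 32.08 yawerr 0.04 tail x,y,H [-40.02   0.42  21.78] F lamp [6.46 0.73 0.58] T [ 0.081 -0.733  0.03 ] gap 29.3
t 33.62 tcp [-13.92   0.39  81.95] a 32.08 yawerr 0.03 tail x,y,H [-40.07   0.37  21.77] F lamp [5.78 0.87 0.24] T [ 0.075 -0.698 -0.021] gap 29.7
t 33.67 tcp [-13.97   0.41  81.93] a 32.08 yawerr 0.03 tail x,y,H [-40.12   0.39  21.75] F lamp [7.21 0.05 0.25] T [ 0.089 -0.73   0.042] gap 29.8
t 33.72 tcp [-13.98   0.38  81.95] a 32.09 yawerr 0.02 tail x,y,H [-40.12   0.36  21.77] F lamp [6.96 0.93 0.41] T [ 0.102 -0.78   0.037] gap 29.6
row x -0.031 y -0.002 z 0.100  ry -0.0309
row x -0.031 y -0.002 z 0.102  ry -0.0309
row x -0.031 y -0.002 z 0.103  ry -0.0309
row x -0.031 y -0.002 z 0.105  ry -0.0309
```

```bash
python3 -c "
from h import *
plan(-43.2,.4,21.5,29,4)"
```

```text
row x -0.060 y 0.000 z 0.012  ry -0.0135
row x -0.060 y 0.000 z 0.013  ry -0.0135
row x -0.061 y 0.000 z 0.014  ry -0.0135
row x -0.061 y 0.000 z 0.015  ry -0.0135
```

```bash
python3 -m handwheel '[[-0.5,-0.06,0,0.013,0,-0.0135,0],[-0.5,-0.06,0,0.013,0,-0.0135,0],[-0.5,-0.065,0,0.014,0,-0.0135,0],[-0.5,-0.07,0,0.015,0,-0.0135,0],[-0.5,0,0,0,0,0,0],[-0.5,0,0,0,0,0,0]]'
python3 -c "
from h import *
sts(6)
plan(-43.6,.4,21.5,22,4)"
```

```text
time: 34.27
tool_pos: [591.7, -185.0, 80.5]
tcp_rot: [179.9, -29.0, 12.6]
ft_force: [7.3, 2.7, 0.2]
finger_gap: 29.5
grip_force: 79.2
t 34.27 tcp [-15.34   0.37  80.53] a 29.04 yawerr 0.03 tail x,y,H [-42.74   0.34  21.77] F lamp [7.74 1.   0.19] T [ 0.108 -1.172  0.035] gap 29.5
t 34.32 tcp [-15.34   0.35  80.55] a 29.05 yawerr 0.03 tail x,y,H [-42.74   0.33  21.79] F lamp [ 8.25 -0.26  0.68] T [ 0.132 -1.18   0.058] gap 30.0
t 34.37 tcp [-15.39   0.37  80.52] a 29.05 yawerr 0.02 tail x,y,H [-42.78   0.35  21.75] F lamp [8.41 0.75 0.54] T [ 0.118 -1.115  0.055] gap 29.7
t 34.42 tcp [-15.38   0.33  80.56] a 29.05 yawerr 0.02 tail x,y,H [-42.78   0.31  21.8 ] F lamp [ 8.44  0.65 -1.12] T [ 0.118 -1.12   0.052] gap 29.3
t 34.47 tcp [-15.4    0.32  80.56] a 29.05 yawerr 0.02 tail x,y,H [-42.79   0.3   21.79] F lamp [8.01 1.8  0.91] T [ 0.16  -1.137  0.04 ] gap 29.5
t 34.52 tcp [-15.41   0.33  80.54] a 29.05 yawerr 0.02 tail x,y,H [-42.8    0.32  21.78] F lamp [9.13 0.69 0.24] T [ 0.151 -1.116  0.04 ] gap 29.6
row x -0.002 y -0.003 z 0.105  ry -0.0308
row x -0.002 y -0.003 z 0.105  ry -0.0308
row x -0.003 y -0.003 z 0.106  ry -0.0308
row x -0.003 y -0.003 z 0.107  ry -0.0308
```

Run:
```python
from h import *
o=avg(['cell_nub','lip_edge'],4,dict(cell_nub=[624,-178,95],lip_edge=[634,-175,73]),rad=35)
W=np.array([[np.cos(Y),np.sin(Y),0],[-np.sin(Y),np.cos(Y),0],[0,0,1]])
for k,v in o.items():print(k,(W@(np.mean(v,0)-[*L,36])).round(1))
a=np.radians(29.05);print('pred nub',-42.8+72.5*np.cos(a),21.8+72.5*np.sin(a));sts(3)
p=snapshot('side')
cv2.imwrite('pics/j.png',cv2.resize(p['image'][270:380,300:440],(763,600),interpolation=cv2.INTER_CUBIC)[:,:,::-1])
```

```text
('cell_nub', 'top') 4 [ 628.6 -177.8   93.5] [0.9 1.  0.4]
('lip_edge', 'top') 4 [ 635.8 -171.2   71. ] [1.  0.8 1.3]
('cell_nub', 'side') 4 [ 627.  -178.4   91.4] [2.  0.8 0.9]
('lip_edge', 'side') 4 [ 638.1 -173.4   73.8] [1.  1.5 1.5]
('cell_nub', 'top') [22.3 -0.6 57.5]
('lip_edge', 'top') [30.7  4.3 35. ]
('cell_nub', 'side') [20.5 -0.8 55.4]
('lip_edge', 'side') [32.5  1.6 37.8]
pred nub 20.579231601859682 57.00401967897744
t 35.77 tcp [-15.42   0.33  80.54] a 29.05 yawerr 0.01 tail x,y,H [-42.82   0.32  21.78] F lamp [9.18 1.08 0.32] T [ 0.152 -1.194  0.073] gap 29.3
t 35.82 tcp [-15.41   0.36  80.54] a 29.05 yawerr 0.02 tail x,y,H [-42.8    0.34  21.78] F lamp [8.76 1.38 0.86] T [ 0.13  -1.173  0.034] gap 29.6
t 35.87 tcp [-15.42   0.32  80.53] a 29.05 yawerr 0.02 tail x,y,H [-42.82   0.3   21.76] F lamp [9.36 0.83 1.62] T [ 0.158 -1.148  0.033] gap 29.6
```

View pics/j.png

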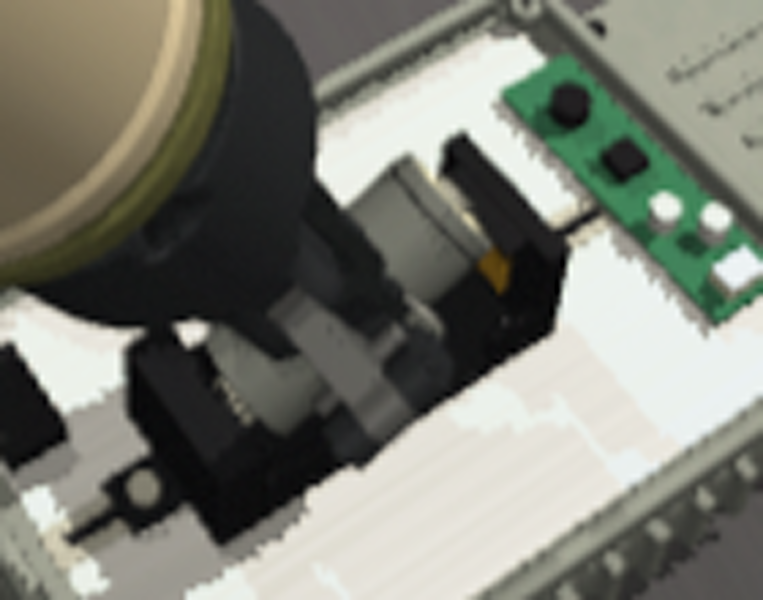

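The picture shows the tail on the spring at about (250,395), with the nub end at (450,230) still up and short of the lip wall at (510,210). I press to about 10.4 N before lowering.

```bash
python3 -m handwheel '[[-0.5,-0.065,0,0.03,0,-0.0175,0],[-0.5,-0.065,0,0.03,0,-0.0175,0],[-0.5,-0.05,0,0,0,0,0],[-0.5,0,0,0,0,0,0],[-0.5,0,0,0,0,0,0]]'
python3 -c "
from h import *
sts(7)"
```

```text
time: 36.38
tool_pos: [590.9, -185.3, 79.5]
tcp_rot: [179.9, -27.1, 12.6]
ft_force: [9.4, 3.7, 0.5]
finger_gap: 29.2
grip_force: 79.2
t 36.38 tcp [-16.26   0.26  79.52] a 27.09 yawerr 0.02 tail x,y,H [-44.41   0.24  21.71] F lamp [9.98 1.6  0.52] T [ 0.218 -1.446  0.028] gap 29.2
t 36.43 tcp [-16.26   0.25  79.52] a 27.09 yawerr 0.02 tail x,y,H [-44.41   0.23  21.71] F lamp [10.47  0.74  0.46] T [ 0.209 -1.463  0.098] gap 29.5
t 36.48 tcp [-16.26   0.27  79.54] a 27.09 yawerr 0.02 tail x,y,H [-44.42   0.25  21.72] F lamp [11.25  1.57  0.62] T [ 0.264 -1.454  0.022] gap 29.7
t 36.53 tcp [-16.31   0.3   79.49] a 27.09 yawerr 0.02 tail x,y,H [-44.46   0.28  21.67] F lamp [9.82 0.91 0.53] T [ 0.234 -1.419  0.061] gap 29.2
t 36.58 tcp [-16.29   0.27  79.53] a 27.09 yawerr 0.02 tail x,y,H [-44.44   0.25  21.71] F lamp [9.81 1.51 0.73] T [ 0.251 -1.433  0.036] gap 29.4
t 36.63 tcp [-16.31   0.31  79.5 ] a 27.09 yawerr 0.02 tail x,y,H [-44.47   0.29  21.68] F lamp [10.93  1.48  1.02] T [ 0.2   -1.468  0.017] gap 29.5
t 36.68 tcp [-16.29   0.25  79.55] a 27.09 yawerr 0.02 tail x,y,H [-44.44   0.24  21.73] F lamp [11.05  1.92 -0.02] T [ 0.194 -1.412  0.073] gap 29.1
```

```bash
python3 -c "
from h import *
plan(-44.5,.9,21.3,19,4)"
```

```text
row x 0.016 y -0.015 z 0.132  ry -0.0353
row x 0.016 y -0.015 z 0.132  ry -0.0353
row x 0.016 y -0.015 z 0.132  ry -0.0353
row x 0.016 y -0.015 z 0.132  ry -0.0353
```

```bash
python3 -m handwheel '[[-0.5,0.016,-0.016,0.132,0,-0.0353,0],[-0.5,0.016,-0.016,0.132,0,-0.0353,0],[-0.5,0.016,-0.016,0.132,0,-0.0353,0],[-0.5,0.016,-0.016,0.132,0,-0.0353,0],[-0.5,0,0,0,0,0,0],[-0.5,0,0,0,0,0,0]]'
python3 -c "
from h import *
sts(6)
plan(-44.5,.9,21,11,4)"
```

```text
time: 37.23
tool_pos: [594.2, -184.3, 75.1]
tcp_rot: [179.9, -19.0, 12.7]
ft_force: [9.6, -0.2, 0.2]
finger_gap: 29.7
grip_force: 79.2
t 37.23 tcp [-12.81   0.57  75.08] a 19.04 yawerr 0.07 tail x,y,H [-43.74   0.52  21.42] F lamp [ 9.35 -2.32  0.17] T [-0.094 -1.497 -0.017] gap 29.7
t 37.28 tcp [-12.92   0.55  75.08] a 19.05 yawerr 0.05 tail x,y,H [-43.85   0.5   21.42] F lamp [10.06 -0.94  1.02] T [-0.078 -1.503 -0.003] gap 29.7
t 37.33 tcp [-13.03   0.55  75.05] a 19.05 yawerr 0.04 tail x,y,H [-43.96   0.51  21.38] F lamp [10.58  0.18  0.65] T [-0.055 -1.503  0.015] gap 29.4
t 37.38 tcp [-13.07   0.56  75.06] a 19.06 yawerr 0.03 tail x,y,H [-44.     0.52  21.4 ] F lamp [10.56  0.4   0.22] T [-0.039 -1.559  0.037] gap 29.6
t 37.43 tcp [-13.09   0.53  75.12] a 19.06 yawerr 0.03 tail x,y,H [-44.01   0.5   21.45] F lamp [10.4  -0.65  0.19] T [-0.016 -1.509  0.01 ] gap 29.2
t 37.48 tcp [-13.13   0.53  75.11] a 19.06 yawerr 0.02 tail x,y,H [-44.05   0.5   21.44] F lamp [10.4   0.15  0.88] T [-0.066 -1.517 -0.031] gap 29.6
row x 0.007 y -0.010 z 0.131  ry -0.0352
row x 0.007 y -0.010 z 0.131  ry -0.0352
row x 0.008 y -0.010 z 0.132  ry -0.0352
row x 0.008 y -0.010 z 0.132  ry -0.0352
```

```bash
python3 -m handwheel '[[-0.5,0.011,-0.004,0.131,0,-0.0352,0],[-0.5,0.011,-0.004,0.131,0,-0.0352,0],[-0.5,0.011,-0.004,0.132,0,-0.0352,0],[-0.5,0.011,-0.004,0.132,0,-0.0352,0],[-0.5,0,0,0,0,0,0],[-0.5,0,0,0,0,0,0]]'
python3 -c "
from h import *
sts(6)
plan(-44.3,.7,19,4,4)"
```

```text
time: 38.03
tool_pos: [596.4, -183.7, 70.2]
tcp_rot: [179.8, -11.0, 12.7]
ft_force: [10.1, 0.8, 0.9]
finger_gap: 29.6
grip_force: 79.4
t 38.03 tcp [-10.52   0.64  70.16] a 11.02 yawerr 0.06 tail x,y,H [-43.61   0.59  20.99] F lamp [10.   -1.38  0.93] T [-0.203 -1.6    0.061] gap 29.6
t 38.08 tcp [-10.64   0.61  70.18] a 11.04 yawerr 0.05 tail x,y,H [-43.73   0.57  21.  ] F lamp [10.58 -0.79  0.83] T [-0.187 -1.576  0.043] gap 29.4
t 38.13 tcp [-10.72   0.59  70.2 ] a 11.04 yawerr 0.04 tail x,y,H [-43.81   0.55  21.02] F lamp [10.02 -0.38  0.75] T [-0.128 -1.604  0.035] gap 29.4
t 38.18 tcp [-10.77   0.6   70.23] a 11.05 yawerr 0.03 tail x,y,H [-43.86   0.57  21.05] F lamp [10.2  -1.05  1.5 ] T [-0.147 -1.595 -0.027] gap 29.2
t 38.23 tcp [-10.81   0.57  70.23] a 11.05 yawerr 0.03 tail x,y,H [-43.89   0.54  21.05] F lamp [11.74 -0.96  0.15] T [-0.081 -1.616  0.023] gap 29.2
t 38.28 tcp [-10.85   0.58  70.23] a 11.05 yawerr 0.02 tail x,y,H [-43.94   0.55  21.05] F lamp [10.91 -1.11 -0.43] T [-0.049 -1.58   0.071] gap 29.7
row x 0.000 y -0.004 z 0.156  ry -0.0308
row x 0.002 y -0.004 z 0.157  ry -0.0308
row x 0.003 y -0.004 z 0.157  ry -0.0308
row x 0.005 y -0.004 z 0.158  ry -0.0308
```

```bash
python3 -m handwheel '[[-0.5,0.004,0.005,0.157,0,-0.0308,0],[-0.5,0.005,0.005,0.157,0,-0.0308,0],[-0.5,0.006,0.005,0.157,0,-0.0308,0],[-0.5,0.008,0.005,0.158,0,-0.0308,0],[-0.5,0,0,0,0,0,0],[-0.5,0,0,0,0,0,0]]'
python3 -c "
from h import *
sts(6)
plan(-44,.5,16.8,0,4)"
```

```text
time: 38.83
tool_pos: [598.1, -183.6, 64.5]
tcp_rot: [179.8, -4.0, 12.7]
ft_force: [10.0, 2.7, 4.5]
finger_gap: 29.4
grip_force: 80.0
t 38.83 tcp [-8.79  0.39 64.48] a 4.04 yawerr 0.05 tail x,y,H [-43.24   0.34  19.43] F lamp [10.36  0.48  4.48] T [-0.007 -1.469  0.026] gap 29.4
t 38.88 tcp [-8.9   0.36 64.54] a 4.05 yawerr 0.04 tail x,y,H [-43.35   0.32  19.48] F lamp [10.16  0.02  5.25] T [ 0.066 -1.457  0.035] gap 29.3
t 38.93 tcp [-8.98  0.35 64.57] a 4.06 yawerr 0.04 tail x,y,H [-43.42   0.31  19.51] F lamp [10.46 -0.16  4.51] T [ 0.084 -1.483  0.007] gap 29.4
t 38.98 tcp [-9.02  0.34 64.57] a 4.06 yawerr 0.03 tail x,y,H [-43.47   0.3   19.51] F lamp [9.   0.13 3.7 ] T [ 0.076 -1.52   0.004] gap 29.6
t 39.03 tcp [-9.05  0.34 64.61] a 4.07 yawerr 0.03 tail x,y,H [-43.49   0.3   19.55] F lamp [10.24 -0.11  4.32] T [ 0.006 -1.533 -0.013] gap 29.3
t 39.08 tcp [-9.09  0.35 64.6 ] a 4.07 yawerr 0.03 tail x,y,H [-43.53   0.31  19.54] F lamp [11.26  0.29  3.33] T [ 0.084 -1.536 -0.009] gap 29.3
row x -0.006 y -0.005 z 0.131  ry -0.0178
row x -0.004 y -0.005 z 0.131  ry -0.0178
row x -0.003 y -0.005 z 0.131  ry -0.0178
row x -0.002 y -0.005 z 0.131  ry -0.0178
```

```bash
python3 -m handwheel '[[-0.5,-0.004,0,0.131,0,-0.0178,0],[-0.5,-0.003,0,0.131,0,-0.0178,0],[-0.5,0,0,0,0,0,0],[-0.5,0,0,0,0,0,0]]'
python3 -c "
from h import *
sts(5)
plan(-43.9,.4,16.4,0,4)"
```

```text
time: 39.47
tool_pos: [598.2, -183.7, 62.0]
tcp_rot: [179.8, -2.0, 12.6]
ft_force: [10.2, 2.7, 4.8]
finger_gap: 29.0
grip_force: 80.0
t 39.47 tcp [-8.77  0.24 61.96] a 2.03 yawerr 0.04 tail x,y,H [-43.52   0.2   18.12] F lamp [10.54  0.41  4.81] T [-0.031 -1.525  0.025] gap 29.0
t 39.52 tcp [-8.82  0.22 62.  ] a 2.04 yawerr 0.03 tail x,y,H [-43.56   0.18  18.16] F lamp [10.71  0.04  4.56] T [-0.021 -1.578  0.076] gap 29.4
t 39.57 tcp [-8.84  0.21 62.03] a 2.04 yawerr 0.03 tail x,y,H [-43.59   0.17  18.19] F lamp [10.07 -0.32  4.1 ] T [-0.02  -1.498  0.083] gap 29.9
t 39.62 tcp [-8.89  0.21 62.01] a 2.04 yawerr 0.03 tail x,y,H [-43.63   0.18  18.16] F lamp [11.12 -0.18  4.85] T [-0.059 -1.577  0.045] gap 29.7
t 39.67 tcp [-8.88  0.2  62.04] a 2.05 yawerr 0.02 tail x,y,H [-43.62   0.16  18.2 ] F lamp [10.9  -1.01  3.97] T [ 0.031 -1.541  0.063] gap 29.5
row x -0.002 y -0.004 z 0.076  ry -0.0089
row x -0.002 y -0.004 z 0.076  ry -0.0089
row x -0.002 y -0.004 z 0.076  ry -0.0089
row x -0.001 y -0.004 z 0.076  ry -0.0089
```

Drag stays constant at about 4 N, so the lip isn't catching. I keep lowering.

```bash
python3 -m handwheel '[[-0.5,-0.001,0,0.076,0,-0.0089,0],[-0.5,-0.001,0,0.076,0,-0.0089,0],[-0.5,-0.001,0,0.076,0,-0.0089,0],[-0.5,-0.001,0,0.076,0,-0.0089,0],[-0.5,0,0,0,0,0,0],[-0.5,0,0,0,0,0,0]]'
python3 -c "
from h import *
sts(5)"
```

```text
time: 40.22
tool_pos: [598.2, -183.8, 59.0]
tcp_rot: [179.8, -0.0, 12.6]
ft_force: [11.5, 3.1, 4.4]
finger_gap: 29.2
grip_force: 80.2
t 40.22 tcp [-8.75  0.19 59.  ] a 0.01 yawerr 0.03 tail x,y,H [-43.75   0.15  16.39] F lamp [11.91  0.56  4.37] T [-0.1   -1.602  0.032] gap 29.2
t 40.27 tcp [-8.74  0.21 58.98] a 0.02 yawerr 0.03 tail x,y,H [-43.73   0.17  16.37] F lamp [10.51 -0.04  4.05] T [-0.075 -1.559  0.019] gap 29.7
t 40.32 tcp [-8.74  0.16 59.02] a 0.02 yawerr 0.02 tail x,y,H [-43.73   0.13  16.41] F lamp [10.68 -0.4   4.75] T [-0.017 -1.661  0.056] gap 29.5
t 40.37 tcp [-8.79  0.2  58.97] a 0.02 yawerr 0.02 tail x,y,H [-43.78   0.17  16.36] F lamp [11.34  0.14  4.37] T [-0.022 -1.653  0.08 ] gap 29.1
t 40.42 tcp [-8.78  0.2  59.  ] a 0.02 yawerr 0.02 tail x,y,H [-43.77   0.17  16.38] F lamp [10.8   0.36  3.56] T [-0.07  -1.648  0.066] gap 29.3
```

```bash
python3 -m handwheel '[[-0.5,0.04,0,0.03,0,0,0],[-0.5,0.08,0,0,0,0,0],[-0.5,0.1,0,0,0,0,0],[-0.5,0.1,0,0,0,0,0],[-0.5,0.1,0,0,0,0,0],[-0.5,0.08,0,0,0,0,0],[-0.5,0,0,0,0,0,0],[-0.5,0,0,0,0,0,0]]'
python3 -c "
from h import *
sts(5)"
```

```text
time: 41.13
tool_pos: [601.8, -183.0, 58.6]
tcp_rot: [179.8, 0.1, 12.6]
ft_force: [3.7, 2.3, 9.9]
finger_gap: 29.7
grip_force: 80.6
t 41.13 tcp [-5.08  0.12 58.63] a -0.13 yawerr 0.01 tail x,y,H [-40.1    0.1   16.11] F lamp [4.11 1.48 9.88] T [ 0.028 -0.585  0.058] gap 29.7
t 41.18 tcp [-5.07  0.12 58.64] a -0.13 yawerr 0.01 tail x,y,H [-40.09   0.1   16.12] F lamp [2.86 0.73 8.97] T [ 0.067 -0.528 -0.038] gap 29.4
t 41.23 tcp [-5.08  0.11 58.65] a -0.13 yawerr 0.01 tail x,y,H [-40.1    0.09  16.13] F lamp [3.31 0.56 8.62] T [ 0.073 -0.54  -0.007] gap 29.4
t 41.28 tcp [-5.07  0.12 58.63] a -0.13 yawerr 0.01 tail x,y,H [-40.09   0.1   16.11] F lamp [3.08 0.04 9.69] T [ 0.037 -0.561 -0.007] gap 30.0
t 41.33 tcp [-5.07  0.15 58.64] a -0.13 yawerr 0.01 tail x,y,H [-40.09   0.12  16.12] F lamp [3.82 0.68 8.12] T [ 0.036 -0.526 -0.043] gap 29.7
```

```bash
python3 -m handwheel '[[-0.5,0.02,0,-0.02,0,0,0],[-0.5,0.03,0,0,0,0,0],[-0.5,0,0,0,0,0,0],[-0.5,0,0,0,0,0,0]]'
python3 -c "
from h import *
sts(4)"
```

```text
time: 41.72
tool_pos: [601.9, -183.0, 58.6]
tcp_rot: [179.9, 0.2, 12.6]
ft_force: [2.1, 0.4, 9.0]
finger_gap: 29.7
grip_force: 80.6
t 41.72 tcp [-5.02  0.14 58.64] a -0.18 yawerr 0.0 tail x,y,H [-40.04   0.12  16.15] F lamp [ 2.11 -0.1   8.97] T [-0.01  -0.251 -0.007] gap 29.7
t 41.77 tcp [-5.01  0.14 58.65] a -0.18 yawerr 0.01 tail x,y,H [-40.03   0.12  16.16] F lamp [2.03 0.53 9.59] T [-0.012 -0.246 -0.039] gap 29.7
t 41.82 tcp [-5.03  0.12 58.64] a -0.18 yawerr 0.0 tail x,y,H [-40.05   0.1   16.15] F lamp [1.9  0.31 9.32] T [ 0.052 -0.318  0.03 ] gap 29.2
t 41.87 tcp [-5.04  0.13 58.62] a -0.18 yawerr 0.0 tail x,y,H [-40.06   0.12  16.13] F lamp [1.2  0.23 9.62] T [ 0.091 -0.328  0.006] gap 29.6
```

```bash
python3 -m handwheel '[[-0.5,0,0,-0.05,0,0,0],[-0.5,0,0,0,0,0,0],[-0.5,0,0,0,0,0,0]]' 40; python3 -m handwheel '[[-0.1,0,0,0,0,0,0],[0.1,0,0,0,0,0,0],[0.25,0,0,0,0,0,0],[0.25,0,0,0,0,0,0],[0.25,0,0,0,0,0,0]]';python3 -m handwheel '[[0.25,0,0,-0.5,0,0,0],[0.25,0,0,-1,0,0,0],[0.25,0,0,-2,0,0,0],[0.25,0,0,-3,0,0,0],[0.25,0,0,-3,0,0,0],[0.25,0,0,-3,0,0,0],[0.25,0,0,-2,0,0,0],[0.25,-2,0,0,0,0,0],[0.25,-3,0,0,0,0,0],[0.25,-3,0,0,0,0,0],[0.25,-3,0,0,0,0,0],[0.25,-2,0,0,0,0,0]]'
python3 - <<'E'
from h import *
sts(1)
o=avg(['cell_nub','cell_tail','cell','thin_cell','tape'],2,dict(cell_nub=[640,-175,52],cell_tail=[570,-190,52],cell=[605,-182,36],thin_cell=[634,278,0]),rad=30)
W=np.array([[np.cos(Y),np.sin(Y),0],[-np.sin(Y),np.cos(Y),0],[0,0,1]])
for k,v in o.items():print(k,(W@(np.mean(v,0)-[*L,36])).round(1))
p=snapshot('side');q=snapshot('top')
A=cv2.resize(p['image'][250:390,290:440],(450,420),interpolation=cv2.INTER_CUBIC);B=cv2.resize(q['image'][150:260,400:490],(344,420),interpolation=cv2.INTER_CUBIC)
cv2.imwrite('pics/k.png',np.hstack([A,B])[:,:,::-1])
E
```

```text
time: 42.17
tool_pos: [601.9, -182.9, 58.7]
tcp_rot: [179.9, 0.2, 12.6]
ft_force: [5.2, 0.5, 6.6]
finger_gap: 29.6
grip_force: 80.3
time: 42.58
tool_pos: [599.1, -182.1, 56.1]
tcp_rot: [-180.0, 0.5, 12.6]
ft_force: [0.7, -0.1, -0.2]
finger_gap: 53.3
grip_force: 0.0
time: 43.58
tool_pos: [471.9, -210.7, 203.6]
tcp_rot: [180.0, 0.4, 12.6]
ft_force: [-0.3, 1.2, 0.0]
finger_gap: 53.4
grip_force: 0.0
t 43.58 tcp [-137.9     1.44  203.61] a -0.42 yawerr -0.01 tail x,y,H [-172.95    1.44  161.26] F lamp [-0.06  1.24  0.04] T [0.016 0.061 0.042] gap 53.4
('cell_nub', 'top') 2 [ 643.  -175.4   53.2] [0.4 0.  0.6]
('cell_tail', 'top') 2 [ 567.4 -191.7   54. ] [2.2 0.5 0.2]
('cell', 'top') 2 [ 602.2 -181.2   32.6] [0.7 0.5 1.5]
('thin_cell', 'top') 2 [634.  279.6   0.8] [0.7 0.2 1.8]
('tape', 'top') 2 [532.6 298.8  -0.9] [1.6 0.2 0.1]
('cell_nub', 'side') 2 [ 641.3 -174.9   51.7] [1.9 0.3 0.2]
('cell_tail', 'side') 2 [ 570.  -189.    53.8] [0.7 0.4 0.4]
('cell', 'side') 2 [ 604.2 -185.8   35.7] [0.6 0.9 0.6]
('cell_nub', 'top') [36.8 -1.4 17.2]
('cell_tail', 'top') [-40.5  -0.8  18. ]
('cell', 'top') [-4.3  1.8 -3.4]
('thin_cell', 'top') [127.2 444.7 -35.2]
('tape', 'top') [ 32.4 485.5 -36.9]
('cell_nub', 'side') [35.3 -0.6 15.7]
('cell_tail', 'side') [-37.4   1.3  17.8]
('cell', 'side') [-3.3 -3.1 -0.3]
```

View pics/k.png

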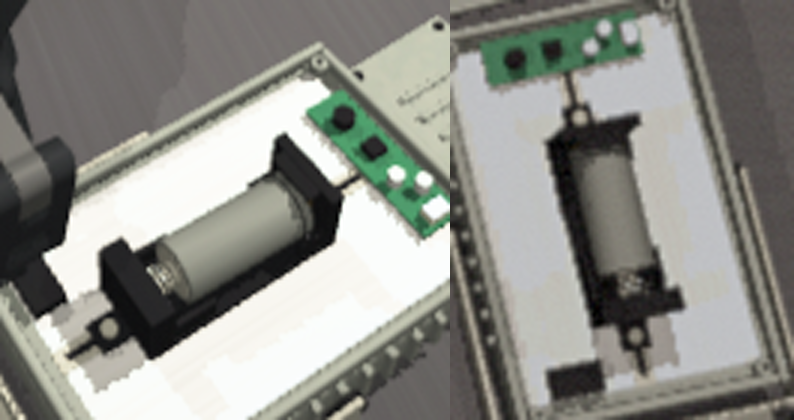

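The picture shows the cell level in the holder, its nub end under the lip at about (300,205) and the spring against its tail at (160,280). The thin cell and tape have not moved.

```bash
python3 -m handwheel '[[0.25,0,0,0,0,0,0],[0.25,0,0,0,0,0,0]]'; python3 -c "
from bench import *
print(hand_in())"
```

```text
time: 45.1
tool_pos: [473.9, -210.4, 202.6]
tcp_rot: [-180.0, 0.4, 12.6]
ft_force: [0.3, -0.2, 0.6]
finger_gap: 53.4
grip_force: 0.0
the job is handed in; nothing more can be done
None
```

The thick cell is fitted: it lies level in the holder with its nub under the lip and the spring behind it, and the thin cell and tape haven't moved. Spring force averaged about 10.7 N at the deepest push (it goes solid at 11.5 N), and I handed in at 45 s; no verdict came back.

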